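# Weigh a pipe hanger on a sprung balance hook

### The arm

A 6-joint arm with a two-finger parallel gripper is mounted at the origin on the work surface. World frame = base frame: x ahead of the robot, y to its left, z up, the work surface at z = 0. Lengths are in m, angles in rad, forces in N, time in s.
With the tool pointing down it reaches from about 0.375 to 0.975 m from the base axis. Payload 3.8 kg.
Tool frame: the origin (TCP) lies on the centre line of the jaws, within the pads' length; the fingertips stand 8 mm ahead of it and the grasp point (between the pads) lies 11 mm behind it; z points along the fingers, y is the line along which they close (so a half turn about z gives the same grasp; the last joint's range is limited). The gripper opens to 85 mm and grips with 20 to 120 N. Pads are 22 mm wide; open, the fingers measure 114 mm over their backs; the gripper's body (76 mm by 85 mm) begins 54 mm behind the grasp point. The pads swing forward as they close: fully open they stand 13 mm farther back than shut.
Start: joints at [-1.17, 0.264, 1.604, -0, 1.274, -0.037], TCP at [0.286, -0.611, 0.239] pointing down, gripper open.
Joint ranges: [-2.63, 2.63], [-0.94, 2.18], [0.31, 2.57], [-1.31, 4.45], [0, 2.66], [-2.55, 2.55]. Speed limits (rad/s): [2.57, 2.57, 3.14, 3.14, 3.14, 3.14].

### API

Orientations are given as [roll, pitch, yaw] about the fixed x, y, z axes, in that order (R = Rz(yaw) Ry(pitch) Rx(roll)).
In Python, from workcell import readout, eyes, job, cut_out gives the robot as it stands.
- The arm moves only by the shell command python3 -m inch 'ROWS' [OPENING]. ROWS is JSON, a list of rows, each an object with "slide": the shift along the tool's x, y, z in mm, a list of three; "dr": the turn, a rotation vector about the tool's x, y, z in rad, a list of three. In form: [{"slide": [tx, ty, tz], "dr": [wx, wy, wz]}, ...]. A call has 1 to 10 rows; each row shifts and turns the commanded pose from where the row before left it, along the tool's axes as they then stand; what a row does not reach is not made up. A row lasts 1/10 s, in which the tool goes at most 50 mm and 8.59 degrees, less where a joint would pass 70% of its speed; a pose out of reach is approached as far as the arm can. A call is refused whole if a number of a shift passes 50 or a number of a turn 0.15, either way. A call with a gripper value outside its range is refused whole. OPENING is the finger opening in mm, from 0 to 85.4, set as the call begins (- or left out, the last holds). The fingers move at their own pace and stop on an object; the grip force is fixed at half the most. Time passes only in rows, so rows that do not move let the fingers close. It gives the time, the measured TCP pose, the force, the opening and the grip force at its end, in the units of the state.
- readout.get_obs(): the state, without advancing time (a new reading comes with each control period).
- eyes.read_camera(name): name is "scene" or "side" or "wrist"; returns a dict with "color" (480x640x3 uint8, blue, green, red), "intrinsics" (3x3 intrinsics, pixels), "D" ([k1, k2, p1, p2, k3] as OpenCV has them; the pictures are not rectified), "R" (3x3) and "t" (3): a world point X has camera coordinates R X + t. Camera axes: x right, y down, z forward; pixel columns grow to the right and rows downward; lengths in m; the calibration is good to about 2 mm. A picture is of the moment at which its call begins. There is no depth.
- job.job_done(): hands the job in; it is judged then, once.
Trained networks look in the newest picture that a camera, given by its name, has taken for a name from the list of things; names that differ only in an ending like _2 or _b are one class to them, and where a whole thing is asked for, a point or a joint stands for the part that bears it (a point fixed in the world has none). Each returns a list of dicts, best first, with "conf" (0 to 1); they miss things now and then, are a little off and sometimes report something else, mostly with a low value. They report only what shows in the picture. A call takes as long as a camera call. They do not tell look-alikes from the thing itself.
- cut_out(camera, target): "pixels" (480x640 bool, what is visible of it) and "extent" ([left, top, width, height] in pixels, round what is visible of it).
The state is a dict: "t": time; "joint_pos": joint angles; "qvel": joint speeds; "effort": joint torques, N m; "tcp_pos": TCP position; "tool_rot": TCP orientation; "force": force on the tool from outside, world axes, zero at the start; "moment": the same for the moment, N m; "finger_gap": opening from 0.0 (shut) to 1.0 (fully open); "grip_force": force on a finger pad.
Only numpy, scipy, OpenCV 4.12 (cv2) and the standard library are available. Lean on these libraries where they do the work, as an engineer would, in place of code of your own. Each camera call takes 0.05 s, during which the arm holds its last target. There are 200 camera calls.

### The job

Weigh the pipe piece that has the clevis on top: pick it up by the clevis, hang its pin on the sprung hook of the balance and ease the weight over gently, so that the hook neither drops, springs back and bounces, nor is pushed down to its stop, then let go. When the hook has come to rest with the piece hanging free, press the button on the readout box fully down to record the weight, let the button up again, and leave the piece hanging still. Do not shift the other things on the bench.

Things in the scene. Friction and masses are not known exactly. Their poses are not given: they have to be found in the camera images.
- load: The piece to weigh: upright dark steel pipe stub, 48 mm across, 70 mm tall, with a clevis welded on its closed top: two upright flat plates 20 mm wide (x), 5 mm thick (y), outer faces 34 mm apart, 24 mm clear between, from 70 to 134 mm above the underside. Unknown mass, 0.25 to 0.75 kg. Origin: centre of the underside; z up; y from plate to plate. Stands on the bench left or right of the balance.
- load_pin (a point): Centre of the clevis pin of the piece to weigh: a round bar 8 mm in diameter along the piece's y between the two plates, 118 mm above the underside (16 mm below the plates' upper ends); 44 mm open beneath it.
- balance: Spring balance fixed to the bench: grey base plate 130 mm wide, 12 mm thick, reaching 200 mm to -x (under the hook) and 50 mm to +x; steel column 300 mm tall, 26 mm thick (cap 40 mm, foot 56 mm); on it a sprung carriage (50 mm square, top 16 mm above the hook's seat) with a hook pointing to -x. Origin under the column's axis on the bench; z up.
- hook_seat (a point): Seat of the hook, moving with it: where the pin's centre lies when hung, 150 mm to -x of the balance's origin, 254 mm above the bench unloaded; the bar's top lies 4 mm below this point, flat for 18 mm in x. With the pin along the balance's y, the piece is brought along +x so that the tip passes through the clevis, over the stub and under the pin (pin 22 to 36 mm above the seat), then lowered.
- hook_tip (a point): Centre of the rounded upturned tip of the hook, moving with it. The hook is a round steel bar 8 mm thick in the balance's x-z plane; the tip is 24 mm to -x of the seat and rises 22 mm above the seat's bar. To +x the bar climbs likewise to a level arm 22 mm above the seat's bar, back to the carriage, whose near face is 125 mm from the seat.
- hook (a joint): Downward travel of the sprung hook, m: 0 unloaded, 0.10 at its bottom stop (keep below 0.095). After the first 0.3 N it gives 11 mm per newton (90 N/m). Lightly damped: a piece let go away from its balance height drops or springs up and bounces for 1 to 2 s. It should never exceed 0.1 m/s. At balance (dip 24 to 78 mm, by the unknown mass) the hook carries all the weight, the hand none.
- readout: Flat grey readout box fixed to the bench on the other side of the balance from the piece, 100 x 130 x 35 mm high (x, y, z), blank dark display on the far (+x) half of its top. Origin at the centre of the underside.
- record_top (a point): Centre of the top of the white round record button (28 mm across, in a black collar 44 mm across) on the near (-x) half of the readout box, 26 mm to -x of the box's centre, 57 mm above the bench when up (10 mm above its collar); it is pressed straight down.
- record (a joint): Travel of the record button, m: 0 up, 0.006 fully down at about 5 N; it springs back. Pressed means more than 0.005. Not to be pressed before the piece hangs still.
- plain_pipe: Bystander: plain open steel pipe stub, standing, 48 mm across, 70 mm tall, no clevis. Origin at the centre of the underside.
- wrench: Bystander: steel wrench lying flat on the bench. Origin on its underside.
- offcut: Bystander: wood offcut 90 x 45 x 30 mm. Origin at the centre of the underside.
- coupling: Bystander: brass pipe coupling, a ring 54 mm across and 35 mm tall. Origin at the centre of the underside.
Not all that is in view belongs to the job. What is shaped like the readout but orange or yellow is not meant. What is shaped like the load but brown is not meant.

How it is judged:
By the outcome, as a careful person would: the job done as asked, in the order asked, and still so for the second after the job is handed in, with the robot touching nothing.
It also fails if it takes over 64 s, if anything falls off the work surface, if the arm or the gripper's body presses on something with over 40 N, if the wrist force passes 120 N, or if a joint passes its speed limit or range.

## Working session

There is one attempt and no reset: what is moved stays moved. The work goes in short steps, Python scripts to look and compute and a shell command to move; the robot and the scene stay as the last step left them, time stands still between calls to the robot, and variables do not carry over. Pictures are saved under pics/ and viewed, at most 10 in all, crops included, and the job is handed in when it is done.

```bash
mkdir -p pics; ls; python3 - <<'E'
from workcell import readout, eyes, job, cut_out
import cv2,numpy as np
o=readout.get_obs();print({k:np.round(v,3).tolist() for k,v in o.items()})
ims=[]
for c in ["scene","side"]:
    r=eyes.read_camera(c);ims.append(r["color"]);cv2.imwrite(f"pics/{c}0.png",r["color"])
    print(c,np.round(r["intrinsics"],1).tolist(),np.round(r["D"],3),np.round(-r["R"].T@r["t"],3))
    for n in ["load","load_pin","balance","hook_tip","readout","record_top","plain_pipe","wrench","offcut","coupling"]:
        print(c,n,[(round(float(d["conf"]),2),np.round(d["extent"]).astype(int).tolist()) for d in cut_out(c,n)])
E
```

```text
pics
{'t': 0.0, 'joint_pos': [-1.17, 0.265, 1.605, -0.0, 1.274, -0.037], 'qvel': [0.0, -0.001, 0.001, 0.001, 0.0, 0.002], 'effort': [0.001, -51.511, -36.732, 0.0, 0.013, 0.0], 'tcp_pos': [0.286, -0.611, 0.238], 'tool_rot': [-3.139, -0.0, 0.438], 'force': [0.597, 0.144, -0.71], 'moment': [0.024, 0.014, 0.049], 'grip_force': 0.0, 'finger_gap': 0.998}
scene [[452.5, 0.0, 326.0], [0.0, 452.5, 237.9], [0.0, 0.0, 1.0]] [-0.108  0.     0.     0.     0.   ] [ 1.025 -0.68   0.867]
scene load [(0.67, [418, 201, 18, 36]), (0.6, [386, 191, 23, 38])]
scene load_pin [(0.93, [416, 199, 21, 34]), (0.87, [389, 191, 17, 38])]
scene balance [(0.71, [329, 204, 102, 139])]
scene hook_tip [(0.73, [349, 204, 81, 60])]
scene readout [(0.95, [219, 328, 68, 63]), (0.76, [142, 304, 68, 56]), (0.64, [237, 264, 56, 50])]
scene record_top [(0.65, [160, 313, 7, 10]), (0.63, [438, 229, 18, 28]), (0.39, [249, 270, 13, 9])]
scene plain_pipe [(0.61, [440, 231, 15, 26])]
scene wrench [(0.91, [286, 388, 69, 61])]
scene offcut [(0.63, [426, 258, 17, 16]), (0.37, [325, 208, 108, 136])]
scene coupling [(0.59, [326, 347, 27, 28])]
side [[550.6, 0.0, 316.1], [0.0, 550.6, 249.1], [0.0, 0.0, 1.0]] [0.049 0.    0.    0.    0.   ] [0.292 0.701 1.067]
side load [(0.94, [242, 384, 30, 52]), (0.84, [199, 378, 28, 44])]
side load_pin [(0.74, [202, 374, 26, 46]), (0.61, [244, 384, 27, 52])]
side balance [(0.97, [203, 184, 120, 145])]
side hook_tip [(0.69, [209, 197, 95, 33]), (0.27, [204, 186, 118, 142])]
side readout [(0.81, [420, 192, 41, 47]), (0.73, [364, 250, 49, 49]), (0.67, [334, 186, 48, 46]), (0.42, [191, 334, 49, 35])]
side record_top [(0.6, [444, 204, 12, 5]), (0.53, [396, 262, 9, 13]), (0.48, [243, 384, 30, 54])]
side plain_pipe [(0.96, [169, 363, 31, 38])]
side wrench [(0.85, [262, 180, 63, 21])]
side offcut [(0.66, [193, 333, 47, 33])]
side coupling [(0.68, [278, 212, 20, 24])]
```

View pics/scene0.png

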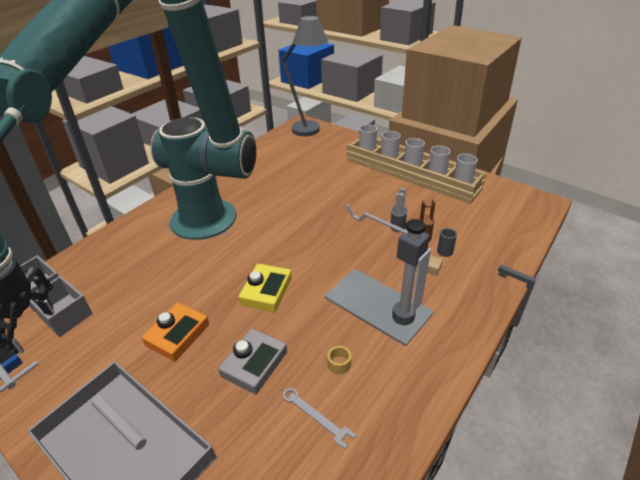

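View pics/side0.png

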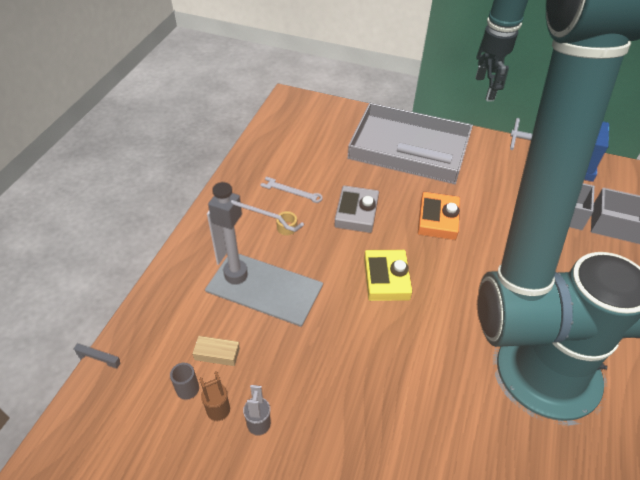

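Load candidates: dark steel with grey clevis (scene 398,208; side 257,410), brown one (scene 427,220; side 215,397). The dark steel one fits, as brown is excluded. For the readout, the grey one (scene 253,360; side 357,208) fits, not the orange or yellow. I'll confirm in an enlarged crop.

```bash
cat > h.py <<'E'
import cv2,numpy as np
from workcell import readout, eyes, job, cut_out
from scipy.optimize import least_squares
def rays(c,uv):
    n=cv2.undistortPoints(np.array(uv,float).reshape(-1,1,2),c["intrinsics"],c["D"]).reshape(-1,2)
    d=np.c_[n,np.ones(len(n))]@c["R"]
    return -c["R"].T@c["t"],d
def onz(c,uv,z):
    o,d=rays(c,uv); return o+d*((z-o[2])/d[:,2])[:,None]
def proj(c,X):
    return cv2.projectPoints(np.array(X,float).reshape(-1,1,3),cv2.Rodrigues(c["R"])[0],c["t"],c["intrinsics"],c["D"])[0].reshape(-1,2)
def tri(cs,uvs):
    A=np.zeros((3,3));b=np.zeros(3)
    for c,uv in zip(cs,uvs):
        o,d=rays(c,[uv]);d=d[0]/np.linalg.norm(d[0]);P=np.eye(3)-np.outer(d,d);A+=P;b+=P@o
    X=np.linalg.solve(A,b); return X,[np.round(proj(c,X)[0]-uv,1).tolist() for c,uv in zip(cs,uvs)]
E
python3 - <<'E'
import cv2,numpy as np
s=cv2.imread("pics/side0.png");c=cv2.imread("pics/scene0.png")
f=lambda im,x,y,w,h:cv2.resize(im[y:y+h,x:x+w],(400,300),interpolation=cv2.INTER_CUBIC)
cv2.imwrite("pics/m1.png",np.vstack([np.hstack([f(s,195,370,100,75),f(c,370,180,100,75)]),np.hstack([f(s,170,180,200,150),f(c,280,195,200,150)])]))
E
```

```text
(no output)
```

View pics/m1.png

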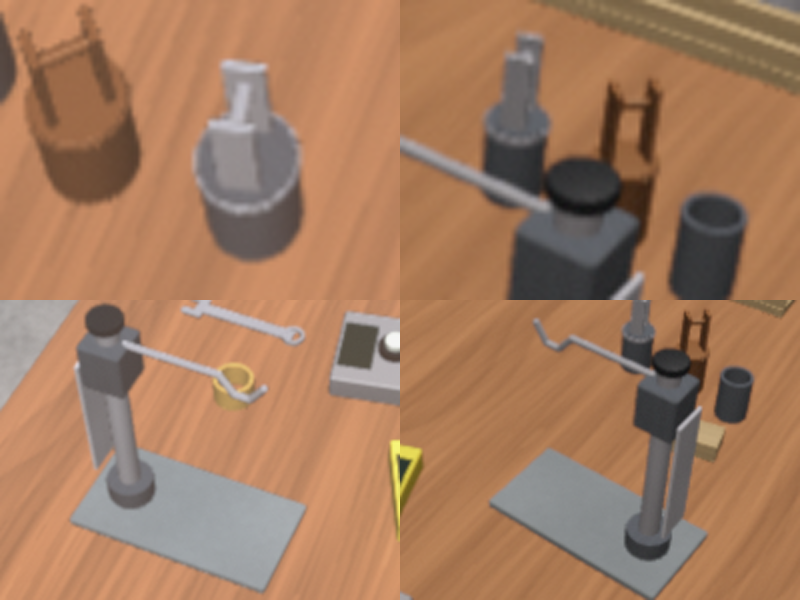

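The crop shows: top-left, dark-steel load with grey clevis (side ~257,410), brown decoy next to it; bottom, the balance with its plate corners and the hook tip (side 303,224; scene 348,206). Now fitting poses.

```bash
cat > fit.py <<'E'
from h import *
S=eyes.read_camera("side");C=eyes.read_camera("scene")
def fit(pts,x0):
    # pts: (cam, local xyz, uv)
    def w(p,l): 
        c,s=np.cos(p[2]),np.sin(p[2]);return [p[0]+c*l[0]-s*l[1],p[1]+s*l[0]+c*l[1],l[2]]
    r=lambda p:np.concatenate([proj(c,[w(p,l)])[0]-uv for c,l,uv in pts])
    q=least_squares(r,x0,loss="soft_l1");return q.x,np.round(r(q.x).reshape(-1,2),1).tolist()
a,b,h=.05,-.2,.065
base=[(S,(b,-h,.012),(0,0))]
print("corners",np.round(onz(S,[(234,254),(322.5,285),(302,322),(206.5,288)],.012),3).tolist(),np.round(onz(C,[(355,270),(432.5,311.5),(406,342),(326,296)],.012),3).tolist())
for n,u,v in [("tip",(303,224.5),(348.5,206)),("seatbar",(292.5,229),(359,218.5)),("btn",(368,202),(243,349))]: print(n,tri([S,C],[u,v]))
pl=onz(S,[(253.2,401),(256.7,386)],.134),onz(C,[(399,193.7),(402.5,189.2)],.134)
print("plates",np.round(pl,3).tolist())
for n,u,v in [("pipe",(184,381),(447,243)),("brown",(213,392),(427,220)),("offcut",(216,350),(434,265))]: print(n,np.round(onz(S,[u],.05),3),np.round(onz(C,[v],.05),3))
if __name__=="__main__":
    pass
E
python3 fit.py
```

```text
corners [[0.761, -0.051, 0.012], [0.524, -0.037, 0.012], [0.534, 0.076, 0.012], [0.777, 0.065, 0.012]] [[0.543, 0.072, 0.012], [0.782, 0.059, 0.012], [0.774, -0.061, 0.012], [0.536, -0.051, 0.012]]
tip (array([0.55469619, 0.01508044, 0.26476942]), [[-0.9, 0.2], [-0.8, -0.1]])
seatbar (array([0.58054769, 0.01499037, 0.24086648]), [[-2.3, 0.4], [-2.1, -0.3]])
btn (array([ 0.49552731, -0.31054285,  0.04049396]), [[-0.7, 0.2], [-0.8, -0.2]])
plates [[[0.53, 0.333, 0.134], [0.535, 0.305, 0.134]], [[0.539, 0.3, 0.134], [0.536, 0.326, 0.134]]]
pipe [[0.697 0.308 0.05 ]] [[0.713 0.276 0.05 ]]
brown [[0.633 0.31  0.05 ]] [[0.62  0.339 0.05 ]]
offcut [[0.669 0.224 0.05 ]] [[0.724 0.174 0.05 ]]
```

```bash
python3 -m inch '[{"slide":[0,0,-30],"dr":[0,0,0.146]},{"slide":[0,0,-30],"dr":[0,0,0.146]},{"slide":[0,0,-30],"dr":[0,0,0.146]},{"slide":[10,-45,0],"dr":[0,0,0]},{"slide":[10,-45,0],"dr":[0,0,0]},{"slide":[10,-45,0],"dr":[0,0,0]},{"slide":[10,-45,0],"dr":[0,0,0]},{"slide":[10,-45,0],"dr":[0,0,0]},{"slide":[10,-45,0],"dr":[0,0,0]},{"slide":[10,-45,0],"dr":[0,0,0]}]'; python3 -m inch '[{"slide":[10,-45,0],"dr":[0,0,0]},{"slide":[10,-45,0],"dr":[0,0,0]},{"slide":[10,-45,0],"dr":[0,0,0]},{"slide":[10,-45,0],"dr":[0,0,0]},{"slide":[10,-45,0],"dr":[0,0,0]},{"slide":[10,-45,0],"dr":[0,0,0]},{"slide":[10,-45,0],"dr":[0,0,0]},{"slide":[10,-45,0],"dr":[0,0,0]},{"slide":[10,-45,0],"dr":[0,0,0]},{"slide":[10,-45,0],"dr":[0,0,0]}]'
python3 -m inch '[{"slide":[0,0,0],"dr":[0,0,0]},{"slide":[0,0,0],"dr":[0,0,0]},{"slide":[0,0,0],"dr":[0,0,0]}]'
python3 - <<'E'
from h import *
o=readout.get_obs();print({k:np.round(o[k],4).tolist() for k in ("t","tcp_pos","tool_rot","force")})
r=eyes.read_camera("wrist");cv2.imwrite("pics/w1.png",r["color"])
np.savez("w1.npz",**r)
print(np.round(-r["R"].T@r["t"],3),np.round(r["R"],2).tolist(),np.round(r["D"],3),r["intrinsics"][0,0])
for n in ["load","load_pin"]:print([(round(float(d["conf"]),2),np.round(d["extent"]).tolist()) for d in cut_out("wrist",n)])
E
```

```text
t: 2.2
tcp_pos: [0.3562, -0.2946, 0.3295]
tool_rot: [3.141, -0.001, -0.001]
force: [1.2, 0.2, 0.8]
finger_gap: 1.002
grip_force: 0.0
t: 3.2
tcp_pos: [0.4563, 0.1557, 0.3297]
tool_rot: [-3.141, -0.001, 0.0]
force: [1.7, -0.9, 0.2]
finger_gap: 1.004
grip_force: 0.0
t: 3.5
tcp_pos: [0.4561, 0.1529, 0.3292]
tool_rot: [3.141, 0.0, -0.001]
force: [-0.7, 0.4, 0.0]
finger_gap: 1.001
grip_force: 0.0
{'t': 3.5, 'tcp_pos': [0.4561, 0.1529, 0.3292], 'tool_rot': [3.141, 0.0002, -0.0006], 'force': [-0.6543, 0.4373, 0.0007]}
[0.523 0.153 0.462] [[-0.0, -1.0, 0.0], [-0.96, 0.0, 0.26], [-0.26, -0.0, -0.96]] [0.034 0.    0.    0.    0.   ] 414.39336433812144
[(0.94, [92.0, 0.0, 88.0, 54.0]), (0.76, [75.0, 85.0, 114.0, 64.0])]
[(0.96, [78.0, 90.0, 112.0, 58.0]), (0.89, [91.0, 0.0, 89.0, 51.0])]
```

View pics/w1.png

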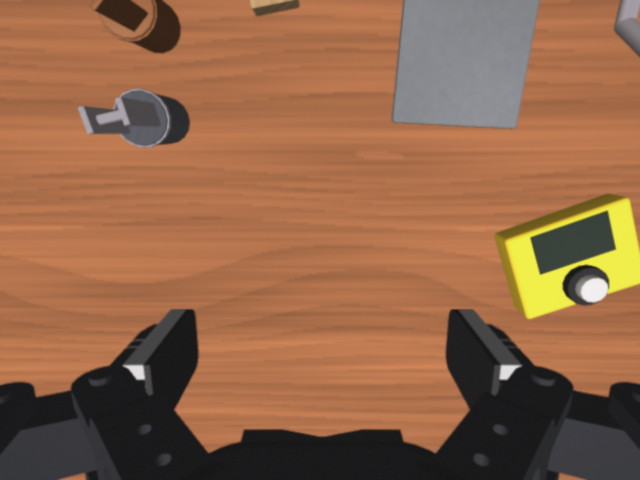

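Wrist view: load at (145,118) with plate tops near (86,120) and (123,111); base-plate near edge corners (394,122), (516,128).

```bash
python3 - <<'E'
from h import *
r=dict(np.load("w1.npz"))
print("base",np.round(onz(r,[(394,122),(516,128)],.012),4).tolist())
print("plates",np.round(onz(r,[(86,120),(123,111)],.134),4).tolist())
print("bottom-ish rim center",np.round(onz(r,[(142,118)],.07),4).tolist())
im=cv2.resize(r["color"][75:155,60:200],None,fx=5,fy=5,interpolation=cv2.INTER_CUBIC);cv2.imwrite("pics/w1c.png",im)
E
```

```text
base [[0.532, 0.0774, 0.012], [0.5253, -0.049, 0.012]]
plates [[0.53, 0.3291, 0.134], [0.5367, 0.301, 0.134]]
bottom-ish rim center [[0.5336, 0.3138, 0.07]]
```

View pics/w1c.png

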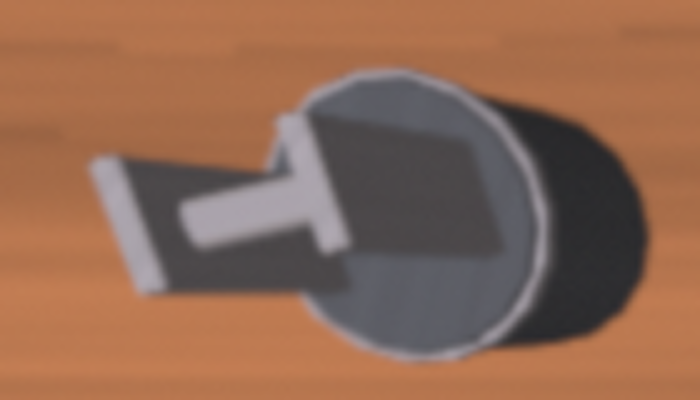

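```bash
python3 - <<'E'
from h import *
r=dict(np.load("w1.npz"))
p=np.array([(90,160),(120,155),(165,290),(140,293),(277,118),(302,113),(350,245),(322,252)])/5+[60,75]
w=onz(r,p,.134)[:,:2]
def f(q):
    c,s=np.cos(q[2]),np.sin(q[2]);R=np.array([[c,-s],[s,c]])
    l=np.array([(10,17),(10,12),(-10,12),(-10,17),(10,-12),(10,-17),(-10,-17),(-10,-12)])/1000
    return (l@R.T+q[:2]-w).ravel()
q=least_squares(f,[.53,.315,.2]);print(q.x,np.round(f(q.x)*1000,1))
E
```

```text
[0.53316645 0.3153185  0.21897866] [ 0.1  0.6  0.4  0.2  0.1 -0.6 -0.5  0.5  0.2  0.4  0.6 -0.7 -0.4 -0.5
 -0.4  0.1]
```

```bash
python3 -m inch '[{"slide":[19.3,-40.6,0],"dr":[0,0,0]},{"slide":[19.3,-40.6,0],"dr":[0,0,0]},{"slide":[19.3,-40.6,0],"dr":[0,0,0]},{"slide":[19.2,-40.6,0],"dr":[0,0,0]},{"slide":[0,0,40],"dr":[0,0,-0.11]},{"slide":[0,0,40],"dr":[0,0,-0.109]},{"slide":[0,0,40],"dr":[0,0,0]},{"slide":[0,0,30],"dr":[0,0,0]},{"slide":[0,0,0],"dr":[0,0,0]},{"slide":[0,0,0],"dr":[0,0,0]}]' 60
python3 - <<'E'
from h import *
r=eyes.read_camera("wrist");cv2.imwrite("pics/w2.png",r["color"])
print(np.round(proj(r,[(.5332,.3153,.134),(.5332,.3153,.118)]),0).tolist())
o=readout.get_obs();print(np.round(o["tcp_pos"],4),np.round(o["tool_rot"],3))
E
```

```text
t: 4.65
tcp_pos: [0.5338, 0.315, 0.1796]
tool_rot: [3.141, 0.001, 0.217]
force: [0.6, -0.3, 0.4]
finger_gap: 0.7
grip_force: 0.0
[[321.0, 283.0], [321.0, 272.0]]
[0.5348 0.3158 0.1813] [-3.141e+00 -2.000e-03  2.180e-01]
```

View pics/w2.png

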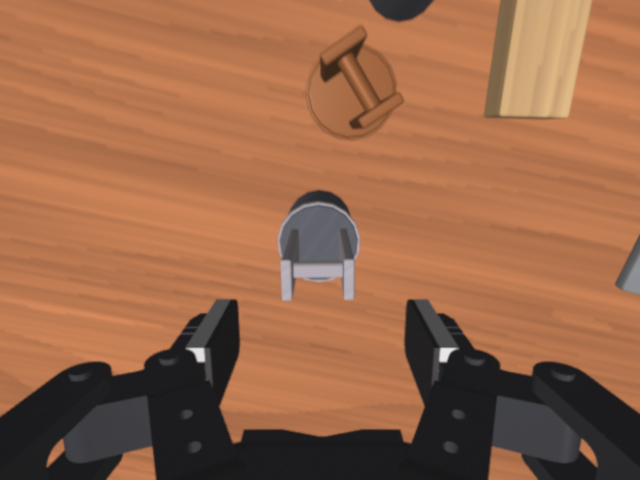

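The load is centred between the jaws (plates at (287,280), (349,280), square to the fingers). Descend and grip.

```bash
python3 -m inch '[{"slide":[0,0,25],"dr":[0,0,0]},{"slide":[0,0,25],"dr":[0,0,0]},{"slide":[0,0,15],"dr":[0,0,0]},{"slide":[0,0,9],"dr":[0,0,0]},{"slide":[0,0,0],"dr":[0,0,0]},{"slide":[0,0,0],"dr":[0,0,0]}]' 60 && python3 -m inch '[{"slide":[0,0,0],"dr":[0,0,0]},{"slide":[0,0,0],"dr":[0,0,0]},{"slide":[0,0,0],"dr":[0,0,0]},{"slide":[0,0,0],"dr":[0,0,0]},{"slide":[0,0,0],"dr":[0,0,0]},{"slide":[0,0,0],"dr":[0,0,0]}]' 20
```

```text
t: 5.3
tcp_pos: [0.5343, 0.3164, 0.1066]
tool_rot: [-3.141, -0.002, 0.219]
force: [-0.4, -0.4, -0.5]
finger_gap: 0.699
grip_force: 0.0
t: 5.9
tcp_pos: [0.5345, 0.3168, 0.1068]
tool_rot: [-3.141, -0.003, 0.219]
force: [-0.7, 1.0, 4.6]
finger_gap: 0.388
grip_force: 61.6
```

```bash
python3 -m inch '[{"slide":[0,0,-8],"dr":[0,0,0]},{"slide":[0,0,-20],"dr":[0,0,0]},{"slide":[0,0,-30],"dr":[0,0,0]},{"slide":[0,0,-35],"dr":[0,0,0]},{"slide":[0,0,-35],"dr":[0,0,0]},{"slide":[0,0,-25],"dr":[0,0,0]},{"slide":[0,0,-12],"dr":[0,0,0.07]},{"slide":[0,0,0],"dr":[0,0,0.132]},{"slide":[0,0,0],"dr":[0,0,0.07]},{"slide":[0,0,0],"dr":[0,0,0]}]' 20 && python3 -m inch '[{"slide":[0,0,0],"dr":[0,0,0]},{"slide":[0,0,0],"dr":[0,0,0]},{"slide":[0,0,0],"dr":[0,0,0]},{"slide":[0,0,0],"dr":[0,0,0]}]'
python3 - <<'E'
from h import *
for i in range(6):
    r=eyes.read_camera("side");o=readout.get_obs();print(np.round(o["force"],2))
t=o["tcp_pos"];y=o["tool_rot"][2];print(np.round(t,4),y)
# target tcp before hook: pin 110mm to -x of seat
e=np.array([np.cos(-.053),np.sin(-.053)]);seat=np.array([.5786,.0125])
for d in (.105,0):
    g=seat-d*e+[.0013,.0015]-t[:2]; print(d, "tool xy mm",1000*np.array([np.cos(y)*g[0]+np.sin(y)*g[1],np.sin(y)*g[0]-np.cos(y)*g[1]]))
E
```

```text
t: 6.9
tcp_pos: [0.532, 0.315, 0.2679]
tool_rot: [3.139, 0.004, -0.053]
force: [-0.3, -1.6, -7.3]
finger_gap: 0.395
grip_force: 60.9
t: 7.3
tcp_pos: [0.5334, 0.316, 0.2701]
tool_rot: [3.141, 0.0, -0.053]
force: [0.0, 0.6, -6.2]
finger_gap: 0.386
grip_force: 60.9
[-0.43 -0.11 -6.32]
[ 0.22 -0.61 -6.87]
[ 0.08 -1.02 -6.65]
[ 0.46 -0.18 -6.67]
[-0.59 -0.11 -6.67]
[-0.38  0.19 -6.61]
[0.5335 0.316  0.2704] -0.053070428627320254
0.105 tool xy mm [-42.6154845  299.15803462]
0 tool xy mm [ 62.38451524 299.15063962]
```

```bash
python3 -m inch '[{"slide":[-10,15,0],"dr":[0,0,0]},{"slide":[-13,35,0],"dr":[0,0,0]},{"slide":[-10,40,0],"dr":[0,0,0]},{"slide":[-10,40,0],"dr":[0,0,0]},{"slide":[0,40,-1.5],"dr":[0,0,0]},{"slide":[0,40,0],"dr":[0,0,0]},{"slide":[0,40,0],"dr":[0,0,0]},{"slide":[0,34,0],"dr":[0,0,0]},{"slide":[0,15,0],"dr":[0,0,0]},{"slide":[0,0,0],"dr":[0,0,0]}]' 20 && python3 -m inch '[{"slide":[0,0,0],"dr":[0,0,0]},{"slide":[0,0,0],"dr":[0,0,0]},{"slide":[0,0,0],"dr":[0,0,0]}]'
python3 - <<'E'
from h import *
ims=[]
o=readout.get_obs();print(np.round(o["tcp_pos"],4),np.round(o["tool_rot"],4))
r=eyes.read_camera("wrist");
cs={n:eyes.read_camera(n) for n in("side","scene")}
cs["wrist"]=r
np.save("a.npy",cs,allow_pickle=True)
f=lambda im,x,y,w,h:cv2.resize(im[y:y+h,x:x+w],(400,300),interpolation=cv2.INTER_CUBIC)
cv2.imwrite("pics/a.png",np.vstack([np.hstack([f(cs["side"]["color"],240,180,120,90),f(cs["scene"]["color"],290,150,120,90)]),np.hstack([f(r["color"],0,0,640,480),f(r["color"],220,150,200,150)])]))
seat=np.array([.5786,.0125]);e=np.array([np.cos(.053),-np.sin(.053)])
for n in cs: print(n,np.round(proj(cs[n],[[*(seat-.024*e),.268],[*seat,.246]]),1).tolist())
E
```

```text
t: 8.6
tcp_pos: [0.4745, 0.0176, 0.2722]
tool_rot: [3.141, -0.001, -0.056]
force: [0.2, 1.7, -6.6]
finger_gap: 0.389
grip_force: 62.8
t: 8.9
tcp_pos: [0.4747, 0.0206, 0.2718]
tool_rot: [-3.141, -0.0, -0.052]
force: [-1.5, 0.1, -7.1]
finger_gap: 0.39
grip_force: 62.8
[0.4747 0.0206 0.2718] [-3.1413e+00 -1.0000e-04 -5.1800e-02]
side [[302.3, 223.1], [291.5, 227.1]]
scene [[347.4, 205.0], [355.7, 216.6]]
wrist [[330.7, 85.3], [329.9, 16.7]]
```

View pics/a.png

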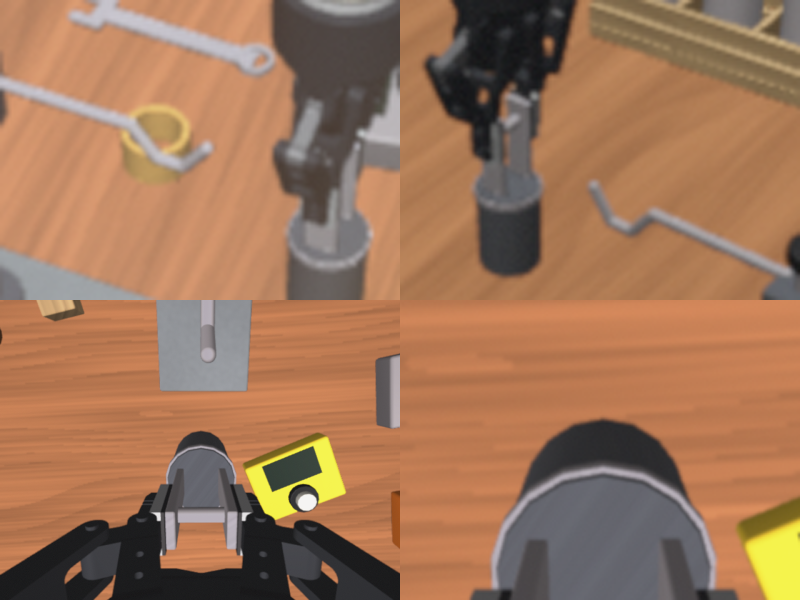

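Wrist panel: hook tip at full-frame (333,86), predicted (331,85); piece centred at col ~321. So a 3.5 mm lateral correction, then advance.

```bash
python3 -m inch '[{"slide":[5,3.5,0],"dr":[0,0,0]},{"slide":[15,0,0],"dr":[0,0,0]},{"slide":[15,0,0],"dr":[0,0,0]},{"slide":[15,0,0],"dr":[0,0,0]},{"slide":[10,0,0],"dr":[0,0,0]},{"slide":[5,0,0],"dr":[0,0,0]},{"slide":[0,0,0],"dr":[0,0,0]}]' && python3 -m inch '[{"slide":[5,0,0],"dr":[0,0,0]},{"slide":[10,0,0],"dr":[0,0,0]},{"slide":[10,0,0],"dr":[0,0,0]},{"slide":[10,0,0],"dr":[0,0,0]},{"slide":[5,0,0],"dr":[0,0,0]},{"slide":[0.5,0,0],"dr":[0,0,0]},{"slide":[0,0,0],"dr":[0,0,0]},{"slide":[0,0,0],"dr":[0,0,0]}]'
python3 - <<'E'
from h import *
o=readout.get_obs();print(np.round(o["tcp_pos"],4),np.round(o["tool_rot"],4),np.round(o["force"],2))
cs={n:eyes.read_camera(n) for n in("side","scene","wrist")}
f=lambda im,x,y,w,h:cv2.resize(im[y:y+h,x:x+w],(400,300),interpolation=cv2.INTER_CUBIC)
cv2.imwrite("pics/b.png",np.vstack([np.hstack([f(cs["side"]["color"],240,180,100,75),f(cs["scene"]["color"],320,170,100,75)]),np.hstack([f(cs["wrist"]["color"],0,0,640,480),f(cs["wrist"]["color"],220,150,200,150)])]))
E
```

```text
t: 9.75
tcp_pos: [0.5398, 0.0127, 0.2715]
tool_rot: [3.142, 0.001, -0.053]
force: [-0.2, 0.2, -6.4]
finger_gap: 0.394
grip_force: 62.8
t: 10.55
tcp_pos: [0.5794, 0.0107, 0.2716]
tool_rot: [3.142, 0.001, -0.053]
force: [0.4, 0.3, -6.7]
finger_gap: 0.393
grip_force: 62.8
[0.5794 0.0107 0.2716] [ 3.1416e+00  7.0000e-04 -5.3200e-02] [ 0.36  0.3  -6.74]
```

View pics/b.png

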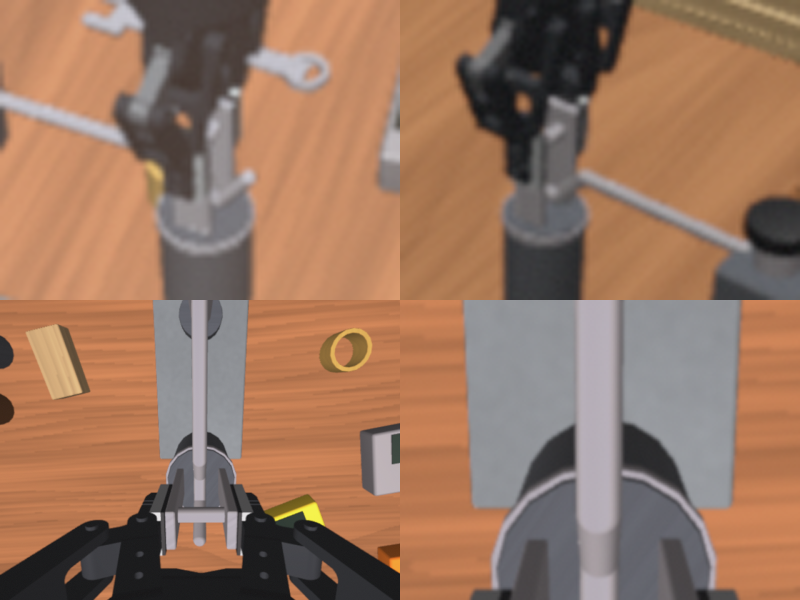

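The hook bar runs centrally through the clevis under the pin, tip out on the near side (wrist panel (200,540)). Lowering onto it slowly.

```bash
python3 -m inch '[{"slide":[0,0,5],"dr":[0,0,0]},{"slide":[0,0,8],"dr":[0,0,0]},{"slide":[0,0,6],"dr":[0,0,0]},{"slide":[0,0,3],"dr":[0,0,0]},{"slide":[0,0,2],"dr":[0,0,0]},{"slide":[0,0,2],"dr":[0,0,0]},{"slide":[0,0,2],"dr":[0,0,0]},{"slide":[0,0,2],"dr":[0,0,0]},{"slide":[0,0,2],"dr":[0,0,0]},{"slide":[0,0,2],"dr":[0,0,0]}]' && python3 -m inch '[{"slide":[0,0,2],"dr":[0,0,0]},{"slide":[0,0,2],"dr":[0,0,0]},{"slide":[0,0,2],"dr":[0,0,0]},{"slide":[0,0,2],"dr":[0,0,0]},{"slide":[0,0,3],"dr":[0,0,0]},{"slide":[0,0,3],"dr":[0,0,0]},{"slide":[0,0,3],"dr":[0,0,0]},{"slide":[0,0,3],"dr":[0,0,0]}]' && python3 -m inch '[{"slide":[0,0,0],"dr":[0,0,0]},{"slide":[0,0,0],"dr":[0,0,0]},{"slide":[0,0,0],"dr":[0,0,0]}]'
```

```text
t: 11.7
tcp_pos: [0.58, 0.0106, 0.2379]
tool_rot: [-3.142, -0.001, -0.053]
force: [0.6, 0.2, -6.3]
finger_gap: 0.39
grip_force: 62.8
t: 12.5
tcp_pos: [0.5799, 0.0106, 0.2177]
tool_rot: [-3.142, -0.0, -0.053]
force: [1.1, -0.4, -4.3]
finger_gap: 0.388
grip_force: 62.8
t: 12.8
tcp_pos: [0.5798, 0.0106, 0.218]
tool_rot: [-3.142, -0.0, -0.053]
force: [0.1, -0.3, -4.1]
finger_gap: 0.392
grip_force: 62.8
```

```bash
python3 -m inch '[{"slide":[0,0,3],"dr":[0,0,0]},{"slide":[0,0,4],"dr":[0,0,0]},{"slide":[0,0,5],"dr":[0,0,0]},{"slide":[0,0,5],"dr":[0,0,0]},{"slide":[0,0,5],"dr":[0,0,0]},{"slide":[0,0,5],"dr":[0,0,0]},{"slide":[0,0,5],"dr":[0,0,0]},{"slide":[0,0,4],"dr":[0,0,0]},{"slide":[0,0,3],"dr":[0,0,0]},{"slide":[0,0,1],"dr":[0,0,0]}]' && python3 -m inch '[{"slide":[0,0,0],"dr":[0,0,0]},{"slide":[0,0,0],"dr":[0,0,0]},{"slide":[0,0,0],"dr":[0,0,0]}]'
python3 - <<'E'
from h import *
F=[]
for i in range(20): eyes.read_camera("side");o=readout.get_obs();F.append(o["force"])
print(np.mean(F,0),np.std(F,0),o["tcp_pos"],o["tool_rot"])
E
```

```text
t: 13.8
tcp_pos: [0.5798, 0.0106, 0.1776]
tool_rot: [-3.142, -0.0, -0.053]
force: [-0.1, 0.2, 0.0]
finger_gap: 0.394
grip_force: 63.3
t: 14.1
tcp_pos: [0.5799, 0.0106, 0.1781]
tool_rot: [3.142, -0.0, -0.053]
force: [-0.4, 0.1, -0.5]
finger_gap: 0.391
grip_force: 63.3
[-0.64218846  0.04953847 -0.76307545] [0.45234981 0.4504739  0.48219893] [0.57983849 0.01063504 0.17780237] [-3.14158522e+00 -1.15217267e-04 -5.31537297e-02]
```

```bash
python3 -m inch '[{"slide":[0,0,2],"dr":[0,0,0]},{"slide":[0,0,2.5],"dr":[0,0,0]},{"slide":[0,0,2],"dr":[0,0,0]},{"slide":[0,0,0.5],"dr":[0,0,0]},{"slide":[0,0,0],"dr":[0,0,0]},{"slide":[0,0,0],"dr":[0,0,0]}]'
python3 - <<'E'
from h import *
F=[]
for i in range(24): eyes.read_camera("side");o=readout.get_obs();F.append(o["force"])
print(np.mean(F,0),np.std(F,0),o["tcp_pos"])
E
```

```text
t: 15.7
tcp_pos: [0.5798, 0.0106, 0.1708]
tool_rot: [3.142, -0.0, -0.053]
force: [0.1, -0.3, -0.4]
finger_gap: 0.391
grip_force: 63.4
[-0.24934074 -0.0101698   0.19115588] [0.44191803 0.39536108 0.52823747] [0.5798159  0.01061606 0.1707991 ]
```

```bash
python3 -m inch '[{"slide":[0,0,0],"dr":[0,0,0]},{"slide":[0,0,0],"dr":[0,0,0]},{"slide":[0,0,0],"dr":[0,0,0]},{"slide":[0,0,0],"dr":[0,0,0]},{"slide":[0,0,0],"dr":[0,0,0]},{"slide":[0,0,0],"dr":[0,0,0]}]' 58
python3 - <<'E'
from h import *
cs={n:eyes.read_camera(n) for n in("side","scene","wrist")}
f=lambda im,x,y,w,h:cv2.resize(im[y:y+h,x:x+w],(400,300),interpolation=cv2.INTER_CUBIC)
cv2.imwrite("pics/c.png",np.vstack([np.hstack([f(cs["side"]["color"],240,180,120,90),f(cs["scene"]["color"],320,170,120,90)]),np.hstack([f(cs["wrist"]["color"],0,0,640,480),f(cs["wrist"]["color"],220,150,200,150)])]))
E
```

```text
t: 17.5
tcp_pos: [0.5798, 0.0106, 0.1708]
tool_rot: [3.142, 0.0, -0.053]
force: [0.6, -0.2, -0.5]
finger_gap: 0.68
grip_force: 0.0
```

View pics/c.png

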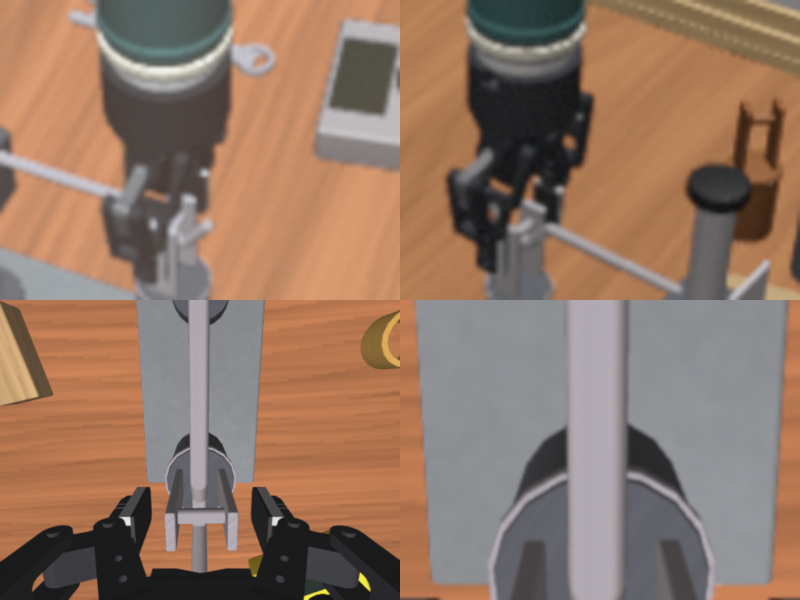

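The piece hangs released on the hook: pin seated on the bar at wrist panel (200,517), fingers clear of the plates. Retreat straight up, then over to the readout.

```bash
python3 -m inch '[{"slide":[0,0,-5],"dr":[0,0,0]},{"slide":[0,0,-10],"dr":[0,0,0]},{"slide":[0,0,-15],"dr":[0,0,0]},{"slide":[0,0,-20],"dr":[0,0,0]},{"slide":[0,0,-30],"dr":[0,0,0]},{"slide":[0,0,-30],"dr":[0,0,0]},{"slide":[0,0,-30],"dr":[0,0,0]},{"slide":[0,0,-30],"dr":[0,0,0]},{"slide":[0,0,-20],"dr":[0,0,0]},{"slide":[-15,20,0],"dr":[0,0,0]}]' 58 && python3 -m inch '[{"slide":[-20,40,0],"dr":[0,0,0]},{"slide":[-20,40,0],"dr":[0,0,0]},{"slide":[-20,40,0],"dr":[0,0,0]},{"slide":[-20,40,0],"dr":[0,0,0]},{"slide":[-20,40,0],"dr":[0,0,0]},{"slide":[-20,40,0],"dr":[0,0,0]},{"slide":[-20,40,40],"dr":[0,0,0]},{"slide":[0,10,40],"dr":[0,0,0]},{"slide":[0,0,0],"dr":[0,0,0]},{"slide":[0,0,0],"dr":[0,0,0]}]' 0
python3 - <<'E'
from h import *
o=readout.get_obs();print(np.round(o["tcp_pos"],4),np.round(o["tool_rot"],4))
C0=None
for n in("wrist","scene"):
    r=eyes.read_camera(n)
    for t in ("record_top","readout"):
        for d in cut_out(n,t):
            m=d["pixels"]; col=r["color"][m].mean(0).astype(int); ys,xs=np.nonzero(m)
            print(n,t,round(float(d["conf"]),2),d["extent"],col,np.round(onz(r,[(xs.mean(),ys.mean())],.057 if t=="record_top" else .035),4))
    # white disc
    hsv=cv2.cvtColor(r["color"],cv2.COLOR_BGR2HSV);m=((hsv[...,1]<30)&(hsv[...,2]>200)).astype(np.uint8)
    k,l,st,ce=cv2.connectedComponentsWithStats(m)
    for i in range(1,k):
        if 40<st[i,4]<4000: print(n,"white",st[i],np.round(ce[i],1),np.round(onz(r,[ce[i]],.055),4))
    if n=="wrist": cv2.imwrite("pics/d.png",r["color"])
# hook motion check, pixel diff over 0.5 s in scene
a=eyes.read_camera("scene")["color"].astype(int)
for i in range(9): b=eyes.read_camera("scene")["color"].astype(int)
d=np.abs(a-b)[170:330,320:450].max(2);print("diff",d.max(),(d>20).sum())
E
```

```text
t: 18.65
tcp_pos: [0.5665, -0.0074, 0.3671]
tool_rot: [-3.141, -0.01, -0.051]
force: [0.6, -0.8, -1.1]
finger_gap: 0.678
grip_force: 0.0
t: 19.65
tcp_pos: [0.412, -0.2839, 0.2884]
tool_rot: [-3.141, 0.0, -0.054]
force: [0.1, 0.2, 1.2]
finger_gap: -0.0
grip_force: 0.0
[ 0.412  -0.2839  0.2884] [-3.1407e+00  3.0000e-04 -5.3900e-02]
wrist record_top 0.98 [391.7, 317.7, 33.6, 30.9] [211 214 216] [[ 0.2874 -0.3603  0.057 ]]
wrist record_top 0.85 [334.9, 95.9, 30.2, 32.7] [234 235 237] [[ 0.4941 -0.31    0.057 ]]
wrist record_top 0.63 [145.3, 253.6, 36.0, 31.1] [213 214 216] [[ 0.365  -0.1325  0.057 ]]
wrist readout 0.93 [260.8, 5.7, 166.3, 147.1] [136 137 140] [[ 0.5218 -0.3073  0.035 ]]
wrist readout 0.69 [326.9, 235.2, 142.9, 115.9] [ 60 116 160] [[ 0.3208 -0.3619  0.035 ]]
wrist readout 0.57 [68.2, 161.9, 174.9, 144.9] [ 92 180 182] [[ 0.3922 -0.1261  0.035 ]]
wrist white [333  94  31  33 817] [348.2 110.1] [[ 0.4945 -0.3106  0.055 ]]
wrist white [145 256  28  27 606] [158.5 269. ] [[ 0.3635 -0.1298  0.055 ]]
wrist white [396 322  27  25 527] [409. 334.] [[ 0.2845 -0.362   0.055 ]]
sce
[... 231 characters left out ...]
98 200] [[ 0.3705 -0.1331  0.057 ]]
scene record_top 0.18 [283.8, 388.8, 68.2, 58.2] [154 154 162] [[ 0.74  -0.348  0.057]]
scene readout 0.95 [218.5, 327.5, 72.1, 66.1] [110 112 114] [[ 0.533  -0.3172  0.035 ]]
scene readout 0.67 [239.1, 265.3, 55.4, 47.4] [ 68 147 157] [[ 0.4035 -0.1345  0.035 ]]
scene readout 0.63 [144.0, 304.5, 63.7, 57.3] [ 52 102 151] [[ 0.3278 -0.3676  0.035 ]]
scene white [120 194  32  19 163] [135.7 202.8] [[-0.1794 -0.1156  0.055 ]]
scene white [250 272  10   6  47] [254.6 274.5] [[ 0.3654 -0.1296  0.055 ]]
scene white [159 313  10   8  61] [163.6 316.2] [[ 0.2857 -0.3622  0.055 ]]
scene white [237 341  10   9  75] [241.4 344.9] [[ 0.4959 -0.3105  0.055 ]]
diff 8 0
```

View pics/d.png

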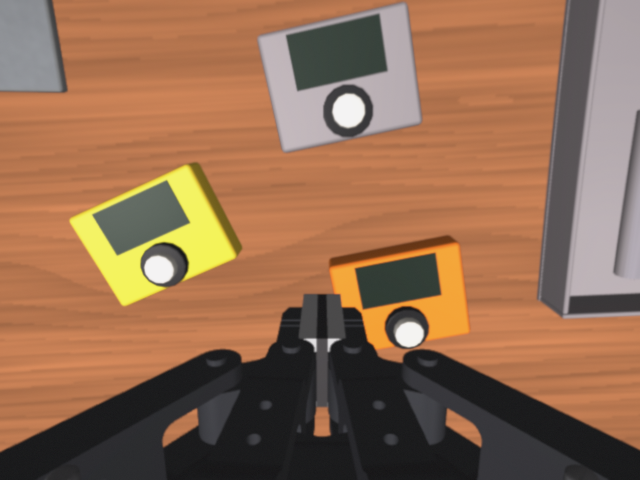

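The grey readout's button is at wrist (348,110) → (0.4945, -0.3105), agreeing with the scene camera. The hook shows no motion over 0.5 s (pixel diff 0). Move above it and press.

```bash
python3 -m inch '[{"slide":[28,7.4,0],"dr":[0,0,0]},{"slide":[28,7.4,0],"dr":[0,0,0]},{"slide":[27.8,7.4,0],"dr":[0,0,0]},{"slide":[0,0,45],"dr":[0,0,0]},{"slide":[0,0,45],"dr":[0,0,0]},{"slide":[0,0,45],"dr":[0,0,0]},{"slide":[0,0,45],"dr":[0,0,0]},{"slide":[0,0,25],"dr":[0,0,0]},{"slide":[0,0,8],"dr":[0,0,0]},{"slide":[0,0,0],"dr":[0,0,0]}]' 0 && python3 -m inch '[{"slide":[0,0,0],"dr":[0,0,0]},{"slide":[0,0,3],"dr":[0,0,0]},{"slide":[0,0,3],"dr":[0,0,0]},{"slide":[0,0,3],"dr":[0,0,0]},{"slide":[0,0,0],"dr":[0,0,0]},{"slide":[0,0,0],"dr":[0,0,0]}]'
```

```text
t: 21.45
tcp_pos: [0.4938, -0.3104, 0.0732]
tool_rot: [-3.14, 0.003, -0.053]
force: [-1.1, 0.2, 0.6]
finger_gap: -0.001
grip_force: 0.0
t: 22.05
tcp_pos: [0.4946, -0.3108, 0.0655]
tool_rot: [-3.142, 0.0, -0.053]
force: [-0.3, -0.6, 0.1]
finger_gap: 0.001
grip_force: 0.0
```

```bash
python3 -m inch '[{"slide":[0,0,2],"dr":[0,0,0]},{"slide":[0,0,2],"dr":[0,0,0]},{"slide":[0,0,2],"dr":[0,0,0]},{"slide":[0,0,1],"dr":[0,0,0]},{"slide":[0,0,0],"dr":[0,0,0]},{"slide":[0,0,0],"dr":[0,0,0]}]'
```

```text
t: 22.65
tcp_pos: [0.4949, -0.311, 0.0591]
tool_rot: [3.141, -0.0, -0.053]
force: [-1.1, 1.4, 5.9]
finger_gap: -0.001
grip_force: 2.9
```

```bash
python3 -m inch '[{"slide":[0,0,0.7],"dr":[0,0,0]},{"slide":[0,0,0.7],"dr":[0,0,0]},{"slide":[0,0,0],"dr":[0,0,0]},{"slide":[0,0,0],"dr":[0,0,0]}]'
```

```text
t: 23.05
tcp_pos: [0.495, -0.311, 0.0589]
tool_rot: [3.141, -0.0, -0.053]
force: [-4.3, 3.0, 13.0]
finger_gap: 0.0
grip_force: 6.7
```

The force jumped to 13 N with almost no travel, so the button is fully down. Release it and retreat, then check that the piece is still.

```bash
python3 -m inch '[{"slide":[0,0,-4],"dr":[0,0,0]},{"slide":[0,0,-6],"dr":[0,0,0]},{"slide":[0,0,-20],"dr":[0,0,0]},{"slide":[0,0,-30],"dr":[0,0,0]},{"slide":[0,0,-30],"dr":[0,0,0]},{"slide":[0,0,-30],"dr":[0,0,0]},{"slide":[0,0,-20],"dr":[0,0,0]},{"slide":[0,0,0],"dr":[0,0,0]},{"slide":[0,0,0],"dr":[0,0,0]},{"slide":[0,0,0],"dr":[0,0,0]}]' 0
python3 - <<'E'
from h import *
a=eyes.read_camera("side")["color"].astype(int)
for i in range(7): b=eyes.read_camera("side")["color"].astype(int)
d=np.abs(a-b)[180:440,150:330].max(2);print("diff",d.max(),(d>20).sum())
z=cv2.imread("pics/side0.png").astype(int);m=np.abs(b-z).max(2)>50
for n,(x,y,w,h) in dict(pipe=(169,363,31,38),brown=(199,378,28,44),offcut=(191,334,49,35),wrench=(262,180,40,21),readout=(334,186,48,46)).items(): print(n,m[y:y+h,x:x+w].sum())
r=eyes.read_camera("scene");print([(d["extent"],round(float(d["conf"]),2)) for d in cut_out("scene","load")])
from workcell import job
print(job.job_done())
E
```

```text
t: 24.05
tcp_pos: [0.4936, -0.3101, 0.1948]
tool_rot: [-3.14, 0.003, -0.053]
force: [-1.0, -0.6, -0.6]
finger_gap: 0.002
grip_force: 0.0
diff 4 0
pipe 0
brown 0
offcut 0
wrench 0
readout 0
[([344.2, 230.5, 23.1, 52.0], 0.88), ([215.4, 330.4, 74.7, 62.0], 0.58), ([419.7, 201.8, 12.2, 42.2], 0.57)]
the job is handed in; nothing more can be done
None
```

The job is handed in at about 24 s: the dark-steel piece hangs still on the balance hook, the grey readout's record button was pressed fully down (13 N, no further travel) and let up again, and the bystanders I checked against the first side picture had not shifted (the coupling was not checked).

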